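Clamp an edge-banded board sample in the screw vise

TASK

Take the thicker of the two white board samples out of the grey rack and stand it in the open screw vise, banded edge up, on the steel bed between the jaws with its two broad faces towards the jaws and its ends sticking out evenly on both sides; lower it, do not drop it in. Then crank the vise handle clockwise (seen from the crank's end) until the jaw has closed on the sample and go on about half a turn, so that it is held firm but not crushed. Leave the thinner sample standing in the rack.

Things in the scene. Friction and masses are not known exactly. Their poses are not given: they have to be found in the camera images.
- sample_mid (a point): Centre (half-way up) of the thicker sample, the one to clamp: chipboard block with white faces, 25 mm thick (x), 66 mm long (y), 40 mm tall (z up, white banded edge on top), about 50 g. In the rack only its broad faces can be reached, between the jaws only its ends: set it upright on the bench in between (clear near x = 0.48, y = -0.075) and take it again by its ends.
- thin_sample_mid (a point): Centre (half-way up) of the other sample, alike but 16 mm thick, standing in the other place of the rack. Either may be in either place, 64 mm apart along the rack's x.
- rack: Fixed open grey tray, 170 mm (its x) by 82 mm (its y) by 47 mm tall, walls and floor 4 mm; origin at the centre of its underside. The samples stand across it on its floor, length along its y, about 4 mm from the long walls at their ends and at least 34 mm free beside each broad face. The walls stand 3 mm higher than the samples.
- vise: Fixed grey screw vise, 0.25 m long with its crank; origin at the centre of its foot on the bench, x along the screw from the crank to the fixed jaw. Foot 90 mm wide, 20 mm tall. Steel bed 44 mm wide, 50 mm above the bench. Jaws 48 mm wide (y), reaching 102 mm above the bench, 12 mm above a sample on the bed. Fixed jaw's face at x = +30 mm. End block at the crank at x = -100 to -80 mm, 100 mm tall.
- vise_bed (a point): Point on top of the bed (50 mm above the bench), in the middle of its width, 12.5 mm before the fixed jaw's face: where the middle of the sample's underside lies when it is clamped. Axes as the vise's.
- jaw_face (a point): Centre of the moving jaw's face (48 mm wide, 52 mm tall), 26 mm above the bed; it faces the vise's +x. Axes as the vise's.
- carriage (a joint): Travel of the screw's carriage, in m, which carries the moving jaw before it on stiff springs: 0 with 40 mm between the jaw faces, growing as the vise closes; 0 to 0.0079 at the start. Until the jaw touches, gap = 0.040 - value. The 25 mm sample, pushed against the fixed jaw, is touched at about 0.015; from then on the jaw stays and the springs are pressed.
- crank (a joint): Crank angle in rad, counted over all turns: 0 with the grip straight above the axis, grows clockwise seen from the crank's end (top towards the vise's -y, then down). 1 rad drives the carriage 1.25 mm: the jaw touches the sample at about 12 rad. Past that the springs add about 10 N a rad (30 N after half a turn; over 120 N crushes). Turns with about 2.5 N at the grip and stays put.
- crank_axis (a point): Centre of the circle that the middle of the crank's grip runs on: on the screw axis, 80 mm above the bench, 152 mm from the vise's origin towards its -x. The circle stands upright, across the vise's x, radius 40 mm. Axes as the vise's.
- crank_grip (a point): Middle of the crank's black grip: a round sleeve 16 mm in diameter, 58 mm long, parallel to the screw and turning freely on its pin, so it can be pinched from above, across the screw, and led round without turning the hand. It runs 40 to 120 mm above the bench. The crank's arm begins 30 mm from here towards the vise.

How it is judged:
By the outcome, as a careful person would: the job done as asked, in the order asked, and still so for the second after the job is handed in, with the robot touching nothing.
It also fails if it takes over 72 s, if anything falls off the work surface, if the arm or the gripper's body presses on something with over 40 N, if the wrist force passes 120 N, or if a joint passes its speed limit or range.

ROBOT

A 6-joint arm with a two-finger parallel gripper is mounted at the origin on the work surface. World frame = base frame: x ahead of the robot, y to its left, z up, the work surface at z = 0. Lengths are in mm, angles in degrees, forces in N, time in s.
With the tool pointing down it reaches from about 300 to 850 mm from the base axis. Payload 4.2 kg.
Tool frame: the origin (TCP) lies midway between the tips of the shut fingers; the grasp point (between the pads) lies 19 mm behind it (env.grasp_offset is the distance from the TCP to the grasp point, in mm); z points along the fingers, y is the line along which they close (so a half turn about z gives the same grasp; the last joint's range is limited). The gripper opens to 91 mm and grips with 3 to 60 N. Pads are 32 mm wide; open, the fingers measure 118 mm over their backs; the gripper's body (76 mm by 178 mm) begins 60 mm behind the grasp point.
Start: joints at [64.744, 18.312, 89.639, -0, 72.044, -1.146], TCP at [234.886, 524.854, 213.976] pointing down, gripper open.
Joint ranges: [-177.97, 177.97], [-48.28, 115.42], [12.27, 149.76], [-77.06, 257.06], [2.81, 150.46], [-146.56, 146.56]. Speed limits (degrees/s): [147.25, 147.25, 180, 180, 180, 180].

INTERFACE

Orientations are given as [roll, pitch, yaw] about the fixed x, y, z axes, in that order (R = Rz(yaw) Ry(pitch) Rx(roll)).
In Python, from workcell import env, optics gives the robot as it stands. The module is installed in compiled form; this text tells all that it offers.
- The arm moves only by the tool send_rows, never from a script. Its argument "targets" is a list that holds one entry, the list of rows, each a list of 7 numbers: the turn, a rotation vector about the world's x, y, z scaled (see below), then the shift along the world's x, y, z scaled (see below), then the closure, from -1 (fully open) to 1 (shut). In form: [[[rx, ry, rz, x, y, z, gripper], ...]]. A call has 1 to 12 rows; each row shifts and turns the commanded pose from where the row before left it; what a row does not reach is not made up. The controller multiplies each number of a shift by 0.2 m and each number of a turn by pi/2 rad. A row lasts 1/10 s, in which the tool goes at most 50 mm and 8.59 degrees, less where a joint would pass 70% of its speed; a pose out of reach is approached as far as the arm can. A call with a number of a shift or a turn outside -1 to 1 is refused whole. A call with a gripper value outside its range is refused whole. The fingers move at their own pace and stop on an object; "grip_force" is the grip in N (left out, the last holds). Time passes only in rows, so rows that do not move let the fingers close. It gives the time, the measured TCP pose, the force, the opening and the grip force at its end, in the units of the state.
- env.state(): the state, without advancing time (a new reading comes with each control period).
- optics.grab_frame(name): name is "scene" or "top" or "wrist"; returns (picture, depth): 420x560x3 uint8, red, green, blue; 420x560 float32, mm along the optical axis (not along the pixel's ray), 0 where there is no reading.
- optics.camera_info(name): a dict with "camera_matrix" (3x3 intrinsics, pixels), "R" (3x3) and "t" (3): a world point X has camera coordinates R X + t; the wrist camera has in their place "mount" (4x4, takes a point from camera to tool coordinates, whose origin is the TCP and whose axes are the flange's). Camera axes: x right, y down, z forward; pixel columns grow to the right and rows downward; lengths in mm; the calibration is good to about 2 mm. A picture is of the moment at which its call begins: read the wrist's pose just before it. camera_info takes no time and is no camera call.
- env.job_done(): hands the job in; it is judged then, once.
Trained networks look in the newest picture that a camera, given by its name, has taken for a name from the list of things; names that differ only in an ending like _2 or _b are one class to them, and where a whole thing is asked for, a point or a joint stands for the part that bears it (a point fixed in the world has none). Each returns a list of dicts, best first, with "conf" (0 to 1); they miss things now and then, are a little off and sometimes report something else, mostly with a low value. They report only what shows in the picture. A call takes as long as a camera call.
- optics.silhouettes(camera, name): "mask" (420x560 bool, what is visible of it) and "at" ([column, row] in pixels, amid what is visible of it).
- optics.place_of(camera, name): "at" ([column, row] in pixels: a listed point, or the origin of a listed thing).
The state is a dict: "time_s": time; "qpos": joint angles; "qvel": joint speeds; "effort": joint torques, N m; "ee_pos": TCP position; "ee_rot": TCP orientation; "force": force on the tool from outside, world axes, zero at the start; "torque": the same for the moment, N m; "gripper_width": finger opening in mm; "gripper_force": force on a finger pad.
Only numpy, scipy, OpenCV 4.12 (cv2) and the standard library are available. Lean on these libraries where they do the work, as an engineer would, in place of code of your own. Each camera call takes 0.05 s, during which the arm holds its last target. There are 200 camera calls.

## Working session

There is one attempt and no reset: what is moved stays moved. The work goes in short steps, Python scripts to look and compute and a tool call to move; the robot and the scene stay as the last step left them, time stands still between calls to the robot, and variables do not carry over. Pictures are saved under pics/ and viewed, at most 10 in all, crops included, and the job is handed in when it is done.

Besides the shell and the picture viewer there is one more tool, called after "Request:" by a JSON object that holds its "method" and its "body", one argument or row to a line. send_rows: Moves the arm, as the interface text tells. Its arguments: {"type":"object","properties":{"targets":{"type":"array"},"grip_force":{"type":"number"}},"required":["targets"]}

```bash
mkdir -p pics; cat > h.py <<'E'
import numpy as np, cv2
from workcell import env, optics
from scipy.spatial.transform import Rotation as Ro
def cam(n):
    i=optics.camera_info(n); K=np.array(i["camera_matrix"])
    if n=="wrist":
        s=env.state(); M=np.array(i["mount"]); T=np.eye(4)
        T[:3,:3]=Ro.from_euler('xyz',s["ee_rot"],degrees=True).as_matrix(); T[:3,3]=s["ee_pos"]
        C=T@M; return K,C[:3,:3],C[:3,3]
    R=np.array(i["R"]);t=np.array(i["t"]); return K,R.T,-R.T@t
def ray(c,px,z):
    K,A,o=c; d=A@np.linalg.solve(K,[px[0],px[1],1]); return o+d*(z-o[2])/d[2]
def cloud(c,D,mask):
    K,A,o=c; v,u=np.nonzero(mask&(D>0)); d=D[v,u]
    return (A@(np.linalg.solve(K,np.array([u,v,np.ones_like(u)]))*d)).T+o
E
cat > a.py <<'E'
from h import *
np.set_printoptions(precision=1,suppress=True)
print(env.state())
for n in ("scene","top"):
    c=cam(n); P,D=optics.grab_frame(n); cv2.imwrite(f"pics/{n}0.png",P[:,:,::-1]); np.save(n+"D",D)
    print(n,"o",c[2],"fwd",c[1][:,2])
    for t,z in (("sample_mid",24),("thin_sample_mid",24),("rack",0),("vise",0),("vise_bed",50),("jaw_face",76),("crank_axis",80),("crank_grip",100)):
        for r in optics.place_of(n,t)[:2]: print(t,np.array(r["at"]),round(r["conf"],2),ray(c,r["at"],z))
E
python3 a.py
```

```text
{'time_s': 0.0, 'qpos': array([64.7, 18.4, 89.7, -0. , 72. , -1.1]), 'qvel': array([ 0.1,  0.1, -0. ,  0. , -0. , -0.1]), 'effort': array([ -0. , -41.2, -23.2,   0.1,   0. ,  -0. ]), 'ee_pos': array([234.7, 524.4, 213.2]), 'ee_rot': array([-179.9,   -0. ,  155.9]), 'force': array([ 0.2, -0.4,  0.2]), 'torque': array([-0.,  0.,  0.]), 'gripper_force': 0.0, 'gripper_width': 91.03157331298799}
scene o [ 926.3 -416.   741.3] fwd [-0.4  0.5 -0.8]
sample_mid [190.3 331.9] 0.93 [ 591.6 -275.9   24. ]
thin_sample_mid [176.3 301.7] 0.9 [ 529.1 -255.5   24. ]
thin_sample_mid [282.6 202.2] 0.42 [511.4  46.8  24. ]
rack [187.1 322.5] 0.89 [ 562.5 -263.4    0. ]
rack [337.1 162.4] 0.2 [509.1 241.8  -0. ]
vise [329.  180.9] 0.78 [532.6 181.4   0. ]
vise_bed [335.6 163. ] 0.75 [536.  193.7  50. ]
vise_bed [326.8 181.2] 0.28 [556.2 137.3  50. ]
jaw_face [328.9 155.1] 0.54 [525.  180.4  76. ]
crank_axis [268.6 177.6] 0.62 [477.7  40.8  80. ]
crank_grip [281.3 200.8] 0.58 [551.2  -1.3 100. ]
top o [ 451.3  -21.7 1022.5] fwd [ 0.1  0.  -1. ]
sample_mid [386.8 192. ] 0.81 [ 590.3 -275.2   24. ]
thin_sample_mid [378.2 218.2] 0.51 [ 528.3 -251.9   24. ]
rack [378.9 208.9] 0.59 [ 552.8 -260.2    0. ]
rack [185.6 222.6] 0.45 [530.9 210.3   0. ]
vise [198.3 226.5] 0.58 [520.7 179.4   0. ]
vise_bed [187.2 221. ] 0.74 [530.6 195.2  50. ]
vise_bed [195.9 223.4] 0.42 [524.6 175.   50. ]
jaw_face [193.6 222. ] 0.78 [525.9 175.   76. ]
crank_axis [257.6 237.6] 0.77 [487.2  31.2  80. ]
crank_grip [260.6 225.1] 0.61 [513.6  23.  100. ]
```

```bash
python3 - <<'E'
import cv2,numpy as np
a=cv2.imread('pics/top0.png')[150:310,140:430]; b=cv2.imread('pics/scene0.png')[110:370,120:400]
a=cv2.resize(a,None,fx=2.0,fy=2.0,interpolation=cv2.INTER_CUBIC);cv2.imwrite('pics/t.png',cv2.resize(a,(580,320)));cv2.imwrite('pics/s.png',cv2.resize(b,None,fx=2.3,fy=2.3,interpolation=cv2.INTER_CUBIC))
E
cat > b.py <<'E'
from h import *
np.set_printoptions(precision=1,suppress=True)
for n in ("scene","top"):
    c=cam(n); P,D=optics.grab_frame(n)
    for t,zl,zh in (("sample_mid",38,52),("thin_sample_mid",38,52),("rack",41,54),("vise",94,110),("crank_grip",30,140)):
        r=optics.silhouettes(n,t)
        if not r: print(t,"none");continue
        p=cloud(c,D,r[0]["mask"]); q=p[(p[:,2]>zl)&(p[:,2]<zh)]
        if len(q)<5: print(n,t,len(p),len(q));continue
        R=cv2.minAreaRect(q[:,:2].astype(np.float32))
        print(n,t,round(r[0]["conf"],2),len(q),"zmed",np.median(q[:,2]),"rect",np.array(R[0]),np.array(R[1]),R[2],"mean",q.mean(0))
        if t=="vise":
            np.save("vise_"+n,p)
E
python3 b.py
```

```text
scene sample_mid 0.96 618 zmed 44.632367859873284 rect [ 588.1 -277.6] [65.9 27.2] 66.09822082519531 mean [ 589.5 -278.2   44.4]
scene thin_sample_mid 0.94 385 zmed 44.44793437530859 rect [ 529.6 -251.9] [65.9 18.9] 65.62932586669922 mean [ 530.4 -253.1   44. ]
scene rack 0.84 759 zmed 47.246935778025886 rect [ 559.  -265.1] [ 81.8 170.7] 67.4761962890625 mean [ 564.9 -269.5   46.8]
scene vise 0.68 767 zmed 100.60328703674645 rect [527.5 159.9] [161.9  49.1] 72.24794006347656 mean [529.5 159.7  99.9]
scene crank_grip 0.59 205 zmed 67.34255856932907 rect [521.8  21.7] [60.5 15.7] 71.92250061035156 mean [524.3  20.9  66.8]
top sample_mid 0.78 309 zmed 44.720918273938196 rect [ 586.6 -274.4] [65.3 25. ] 66.21329498291016 mean [ 586.1 -273.8   44.4]
top thin_sample_mid 0.78 179 zmed 44.69818374850729 rect [ 527.8 -248. ] [64.1 14.9] 65.29344940185547 mean [ 527.5 -247.5   44.7]
top rack 0.93 439 zmed 47.05184826523339 rect [ 557.1 -262.2] [ 82.7 170. ] 67.29092407226562 mean [ 557.9 -263.2   46.8]
top vise 0.9 895 zmed 101.41363100702699 rect [525.5 163.4] [161.9  47.8] 73.24067687988281 mean [526.6 167.1 100.8]
top crank_grip 0.52 165 zmed 68.28318701713283 rect [520.   24.4] [60.1 14.4] 74.0610580444336 mean [519.8  23.6  68.1]
```

View pics/t.png

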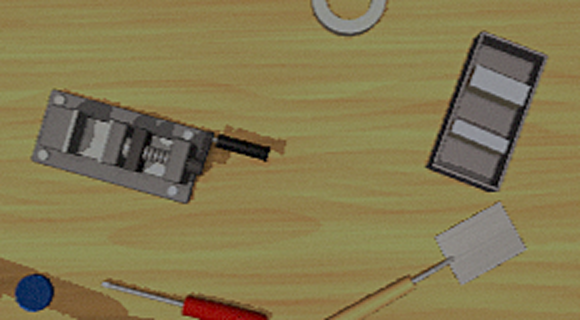

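View pics/s.png

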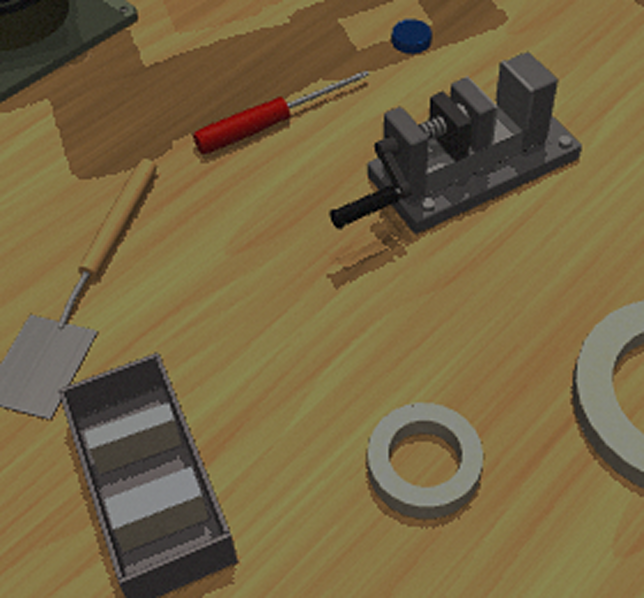

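The thick sample lies at about (587,-276), and the thin one is further along at (528,-250). The vise yaw is about 73°, and the grip is low, near (521,23). The staging spot is clear. Moving above the rack.

Request:
{"method": "send_rows", "body": {
  "targets": [
    [[0,0,-0.05,0.088,-0.2,0,-0.2],[0,0,-0.05,0.088,-0.2,0,-0.2],[0,0,-0.05,0.088,-0.2,0,-0.2],[0,0,-0.05,0.088,-0.2,0,-0.2],[0,0,-0.05,0.088,-0.2,0,-0.2],[0,0,-0.05,0.088,-0.2,0,-0.2],[0,0,-0.05,0.088,-0.2,0,-0.2],[0,0,-0.05,0.088,-0.2,0,-0.2],[0,0,-0.05,0.088,-0.2,0,-0.2],[0,0,-0.05,0.088,-0.2,0,-0.2]]
  ],
  "grip_force": 20
}}

```text
time_s: 2.5
ee_pos: [411.4, 123.2, 214.3]
ee_rot: [179.9, 0.0, 110.7]
force: [0.5, 0.8, -0.2]
gripper_width: 54.7
gripper_force: 0.0
```

Request:
{"method": "send_rows", "body": {
  "targets": [
    [[0,0,-0.05,0.088,-0.2,0,-0.2],[0,0,-0.05,0.088,-0.2,0,-0.2],[0,0,-0.05,0.088,-0.2,0,-0.2],[0,0,-0.05,0.088,-0.2,0,-0.2],[0,0,-0.05,0.088,-0.2,0,-0.2],[0,0,-0.05,0.088,-0.2,0,-0.2],[0,0,-0.05,0.088,-0.2,0,-0.2],[0,0,-0.05,0.088,-0.2,0,-0.2],[0,0,-0.05,0.088,-0.2,0,-0.2],[0,0,-0.03,0.088,-0.2,0,-0.2],[0,0,0,0,0,0,-0.2],[0,0,0,0,0,0,-0.2]]
  ]
}}

```text
time_s: 3.7
ee_pos: [586.7, -275.7, 213.1]
ee_rot: [-179.9, -0.0, 67.6]
force: [-0.0, 1.0, -0.1]
gripper_width: 54.8
gripper_force: 0.0
```

```bash
cat > w.py <<'E'
from h import *
import sys
np.set_printoptions(precision=1,suppress=True)
s=env.state(); print(s["time_s"],s["ee_pos"],s["ee_rot"],s["gripper_width"],s["force"])
c=cam("wrist"); P,D=optics.grab_frame("wrist"); cv2.imwrite(f"pics/{sys.argv[1]}.png",P[:,:,::-1])
for a in sys.argv[2:]:
    t,zl,zh=a.split(",")
    for r in optics.silhouettes("wrist",t)[:2]:
        p=cloud(c,D,r["mask"]); q=p[(p[:,2]>float(zl))&(p[:,2]<float(zh))]
        if len(q)<20: print(t,len(p),len(q));continue
        R=cv2.minAreaRect(q[:,:2].astype(np.float32))
        print(t,round(r["conf"],2),len(q),"zmed",np.median(q[:,2]),"rect",np.array(R[0]),np.array(R[1]),R[2])
E
python3 w.py w1 sample_mid,38,50 thin_sample_mid,38,50 rack,45,54
```

```text
3.7 [ 586.7 -275.7  213.1] [-179.9   -0.    67.6] 54.84243423040621 [-0.   1.  -0.1]
thin_sample_mid 0.58 780 zmed 43.31153753556461 rect [ 529.1 -251. ] [64.6 16.6] 65.11076354980469
rack 0.94 1347 zmed 46.27518993271366 rect [ 558.2 -264.7] [ 81.6 170. ] 67.68560791015625
```

Request:
{"method": "send_rows", "body": {
  "targets": [
    [[0,0,0,0,0,-0.16,-0.2],[0,0,0,0,0,-0.16,-0.2],[0,0,0,0,0,-0.16,-0.2],[0,0,0,0,0,-0.16,-0.2],[0,0,0,0,0,-0.16,-0.2],[0,0,0,0,0,-0.06,-0.2],[0,0,0,0,0,-0.06,-0.2],[0,0,0,0,0,-0.06,-0.2],[0,0,0,0,0,-0.03,-0.2],[0,0,0,0,0,0,-0.2]]
  ]
}}

```text
time_s: 4.9
ee_pos: [586.8, -275.0, 11.7]
ee_rot: [-180.0, -0.0, 67.7]
force: [-0.7, -0.4, 0.3]
gripper_width: 54.7
gripper_force: 0.0
```

Request:
{"method": "send_rows", "body": {
  "targets": [
    [[0,0,0,0,0,0,0.7],[0,0,0,0,0,0,0.7],[0,0,0,0,0,0,0.7],[0,0,0,0,0,0,0.7],[0,0,0,0,0,0,0.7],[0,0,0,0,0,0,0.7]]
  ]
}}

```text
time_s: 5.5
ee_pos: [587.1, -275.3, 12.4]
ee_rot: [180.0, 0.0, 67.7]
force: [-0.3, -0.0, 2.5]
gripper_width: 25.3
gripper_force: 20.0
```

Request:
{"method": "send_rows", "body": {
  "targets": [
    [[0,0,0,0,0,0.05,0.7],[0,0,0,0,0,0.1,0.7],[0,0,0,0,0,0.15,0.7],[0,0,0,0,0,0.15,0.7],[0,0,0,0,0,0.05,0.7]]
  ]
}}

```text
time_s: 6.0
ee_pos: [588.6, -275.9, 115.9]
ee_rot: [179.6, 0.0, 67.7]
force: [0.5, -1.1, -0.1]
gripper_width: 25.1
gripper_force: 20.0
```

Request:
{"method": "send_rows", "body": {
  "targets": [
    [[0,0,-0.078,-0.045,0.083,0,0.7],[0,0,-0.078,-0.045,0.083,0,0.7],[0,0,-0.078,-0.045,0.083,0,0.7],[0,0,-0.078,-0.045,0.083,0,0.7],[0,0,-0.078,-0.045,0.083,0,0.7],[0,0,-0.078,-0.045,0.083,0,0.7],[0,0,-0.078,-0.045,0.083,0,0.7],[0,0,-0.078,-0.045,0.083,0,0.7],[0,0,-0.078,-0.045,0.083,0,0.7],[0,0,-0.078,-0.045,0.083,0,0.7],[0,0,-0.078,-0.045,0.083,0,0.7],[0,0,-0.078,-0.045,0.083,0,0.7]]
  ]
}}

```text
time_s: 7.2
ee_pos: [477.9, -75.2, 111.4]
ee_rot: [180.0, 0.1, -16.8]
force: [0.1, -0.3, -0.7]
gripper_width: 24.9
gripper_force: 20.0
```

Request:
{"method": "send_rows", "body": {
  "targets": [
    [[0,0,0,0,0,-0.1,0.7],[0,0,0,0,0,-0.15,0.7],[0,0,0,0,0,-0.15,0.7],[0,0,0,0,0,-0.05,0.7],[0,0,0,0,0,-0.02,0.7],[0,0,0,0,0,-0.02,0.7],[0,0,0,0,0,-0.01,0.7],[0,0,0,0,0,-0.01,0.7],[0,0,0,0,0,-0.005,0.7],[0,0,0,0,0,0,0.7]]
  ]
}}

```text
time_s: 8.2
ee_pos: [479.1, -76.0, 9.3]
ee_rot: [180.0, -0.0, -16.6]
force: [0.4, 0.5, -0.2]
gripper_width: 25.0
gripper_force: 20.0
```

Request:
{"method": "send_rows", "body": {
  "targets": [
    [[0,0,0,0,0,-0.005,0.7],[0,0,0,0,0,-0.003,0.7],[0,0,0,0,0,0,0.7]]
  ]
}}

```text
time_s: 8.5
ee_pos: [479.2, -76.0, 8.4]
ee_rot: [180.0, -0.0, -16.5]
force: [-1.8, 0.1, 7.3]
gripper_width: 24.7
gripper_force: 20.0
```

Request:
{"method": "send_rows", "body": {
  "targets": [
    [[0,0,0,0,0,0,0.1],[0,0,0,0,0,0,-0.3],[0,0,0,0,0,0,-0.3],[0,0,0,0,0,0,-0.3]]
  ]
}}

```text
time_s: 8.9
ee_pos: [478.8, -75.9, 7.2]
ee_rot: [180.0, 0.0, -16.6]
force: [0.2, 0.1, -0.0]
gripper_width: 54.4
gripper_force: 0.0
```

Request:
{"method": "send_rows", "body": {
  "targets": [
    [[0,0,0,0,0,0.05,-0.3],[0,0,0,0,0,0.1,-0.3],[0,0,0,0,0,0.15,-0.3],[0,0,0,0,0,0.1,-1],[0,0,0.09,0,0,0.1,-1],[0,0,0.09,0,0,0.1,-1],[0,0,0.09,0,0,0,-1],[0,0,0.09,0,0,0,-1],[0,0,0.09,0,0,0,-1],[0,0,0.09,0,0,0,-1],[0,0,0.09,0,0,0,-1],[0,0,0.09,0,0,0,-1]]
  ]
}}

```text
time_s: 10.1
ee_pos: [478.9, -75.9, 128.1]
ee_rot: [180.0, -0.0, 48.6]
force: [-0.3, -0.3, -0.2]
gripper_width: 90.9
gripper_force: 0.0
```

Request:
{"method": "send_rows", "body": {
  "targets": [
    [[0,0,0.09,0,0,0,-1],[0,0,0.09,0,0,0,-1],[0,0,0.09,0,0,0,-1],[0,0,0,0,0,0,-1],[0,0,0,0,0,0,-1]]
  ]
}}

```text
time_s: 10.6
ee_pos: [478.9, -76.0, 127.8]
ee_rot: [180.0, -0.0, 72.4]
force: [1.1, -0.4, -0.1]
gripper_width: 91.2
gripper_force: 0.0
```

```bash
python3 w.py w2 sample_mid,34,46
sed -i 's/("scene","top")/("top",)/' b.py; python3 b.py
```

```text
10.6 [478.9 -76.  127.8] [180.   -0.   72.4] 91.18159952501821 [ 1.1 -0.4 -0.1]
sample_mid 0.64 2045 zmed 39.37765281396008 rect [479.3 -77.3] [25.7 66.1] 73.61064910888672
sample_mid none
top thin_sample_mid 0.54 149 zmed 44.49143368270779 rect [ 525.  -254.9] [51.6 15.6] 66.42464447021484 mean [ 524.4 -256.2   44.4]
top rack 0.62 379 zmed 47.21400183746982 rect [ 557.5 -262.4] [ 83.4 170.5] 67.58338928222656 mean [ 567.1 -276.8   46.9]
top vise 0.68 880 zmed 101.29021834628861 rect [525.5 163.4] [161.8  47.8] 73.23798370361328 mean [526.5 167.4 100.9]
top crank_grip 0.72 160 zmed 68.34170418734914 rect [520.1  24.5] [60.1 15.4] 74.18206787109375 mean [519.4  23.   68.1]
```

Request:
{"method": "send_rows", "body": {
  "targets": [
    [[0,0,0.011,0,0,-0.12,-1],[0,0,0,0,0,-0.12,-1],[0,0,0,0,0,-0.12,-1],[0,0,0,0,0,-0.12,-1],[0,0,0,0,0,-0.06,-1],[0,0,0,0,0,-0.04,-1],[0,0,0,0,0,-0.012,-1],[0,0,0,0,0,0,-1]]
  ]
}}

```text
time_s: 11.8
ee_pos: [479.1, -76.0, 9.1]
ee_rot: [180.0, -0.0, 73.5]
force: [0.0, -0.1, -0.5]
gripper_width: 91.1
gripper_force: 0.0
```

Request:
{"method": "send_rows", "body": {
  "targets": [
    [[0,0,0,0,0,0,-0.3],[0,0,0,0,0,0,-0.2],[0,0,0,0,0,0,-0.2],[0,0,0,0,0,0,-0.2],[0,0,0,0,0,0,-0.2]]
  ]
}}

```text
time_s: 12.3
ee_pos: [479.1, -76.0, 9.4]
ee_rot: [180.0, -0.0, 73.5]
force: [0.0, -0.7, 3.1]
gripper_width: 65.8
gripper_force: 20.0
```

Request:
{"method": "send_rows", "body": {
  "targets": [
    [[0,0,0,0,0,0.05,-0.2],[0,0,0,0,0,0.1,-0.2],[0,0,0,0,0,0.2,-0.2],[0,0,0,0,0,0.2,-0.2],[0,0,0,0,0,0.2,-0.2],[0,0,0,0,0,0.15,-0.2]]
  ]
}}

```text
time_s: 12.9
ee_pos: [479.3, -76.0, 192.2]
ee_rot: [179.8, -0.0, 73.5]
force: [-0.3, -0.0, -0.8]
gripper_width: 66.1
gripper_force: 20.0
```

```bash
python3 - <<'E'
from h import *
np.set_printoptions(precision=2,suppress=True)
print(np.array(optics.camera_info("wrist")["mount"]))
c=cam("wrist");print(c[2],c[1][:,2],c[0])
for n in ("top","scene"):
    p=np.load(f"vise_{n}.npy"); q=p[(p[:,2]>94)&(p[:,2]<108)]
    for yaw in (72.5,73.2,74):
        a=np.radians(yaw); u=q[:,:2]@[np.cos(a),np.sin(a)]; v=q[:,:2]@[-np.sin(a),np.cos(a)]
        if yaw==73.2:
            us=np.sort(u); g=np.nonzero(np.diff(us)>3)[0]
            print(n,"segs",us[0],[(us[i],us[i+1]) for i in g],us[-1],"v",np.percentile(v,[1,99]))
E
```

```text
[[   0.     -0.97   -0.25   70.86]
 [   1.      0.      0.      0.61]
 [  -0.     -0.25    0.97 -170.08]
 [   0.      0.      0.      1.  ]]
[499.38  -8.12 362.33] [-0.07 -0.25 -0.97] [[298.9    0.   278.31]
 [  0.   298.9  205.01]
 [  0.     0.     1.  ]]
top segs 227.3801946288813 [(np.float64(247.74356657371817), np.float64(277.8365402347264)), (np.float64(320.44083784477374), np.float64(356.4000139927516))] 389.20298861314643 v [-479.2  -432.42]
scene segs 224.28333218307247 [(np.float64(245.85383984081867), np.float64(274.5824066658192)), (np.float64(290.8683732285396), np.float64(297.4692865356069)), (np.float64(319.6567321542103), np.float64(353.9492324365707))] 386.6610713199778 v [-482.09 -435.63]
```

Request:
{"method": "send_rows", "body": {
  "targets": [
    [[0,0,0,0.038,0.192,0,-0.2],[0,0,0,0.038,0.192,0,-0.2],[0,0,0,0.038,0.192,0,-0.2],[0,0,0,0.038,0.192,0,-0.2],[0,0,0,0.038,0.192,0,-0.2],[0,0,0,0.038,0.192,0,-0.2],[0,0,0,0,0,0,-0.2],[0,0,0,0,0,0,-0.2],[0,0,0,0,0,0,-0.2]]
  ]
}}

```text
time_s: 13.8
ee_pos: [524.0, 153.5, 189.1]
ee_rot: [-180.0, 0.0, 73.5]
force: [-1.0, -0.4, -0.5]
gripper_width: 65.4
gripper_force: 20.0
```

```bash
python3 w.py w3 vise,94,108 sample_mid,150,260 > o.txt; cat o.txt; python3 - <<'E'
from h import *
np.set_printoptions(precision=1,suppress=True)
c=cam("wrist"); P,D=optics.grab_frame("wrist")
p=cloud(c,D,np.ones_like(D,bool))
for yaw in (73.2,):
    a=np.radians(yaw); u=p[:,:2]@[np.cos(a),np.sin(a)]; v=p[:,:2]@[-np.sin(a),np.cos(a)]
    m=(p[:,2]>96)&(p[:,2]<107)&(abs(v+457)<40)
    q=p[m]; us=np.sort(u[m]); g=np.nonzero(np.diff(us)>3)[0]
    print(us[0],[(us[i],us[i+1]) for i in g],us[-1])
    f=m&(u>340); print("fixed v",np.percentile(v[f],[1,50,99]),"u",np.percentile(u[f],[1,99]),"z",np.median(p[f,2]))
    print(cv2.minAreaRect(p[f][:,:2].astype(np.float32)))
    j=m&(u<335); print("jaw v",np.percentile(v[j],[1,99]),"u",np.percentile(u[j],[1,99]))
    b=(p[:,2]>44)&(p[:,2]<56)&(abs(v+457)<30)&(u>315)&(u<360); print("bed z",np.median(p[b,2]),"v",np.percentile(v[b],[1,99]))
s=(p[:,2]>180)&(p[:,2]<260)&(abs(v+457)<60); print("hand",np.percentile(u[s],[1,99]))
for t,z in (("vise_bed",50),("jaw_face",76)):
    for r in optics.place_of("wrist",t)[:2]:
        w=ray(c,r["at"],z); print(t,r["conf"],w[:2]@[np.cos(a),np.sin(a)],w[:2]@[-np.sin(a),np.cos(a)])
E
```

```text
13.8 [524.  153.5 189.1] [-180.     0.    73.5] 65.37938907242672 [-1.  -0.4 -0.5]
vise 0.66 4006 zmed 101.10084319987439 rect [534.3 188.6] [105.9  48. ] 73.4111557006836
sample_mid 0.7 4826 zmed 214.50941010401687 rect [527.1 160.4] [ 9.6 66. ] 73.75495910644531
282.442325528908 [(np.float64(291.41709800947353), np.float64(298.20385800553083)), (np.float64(318.77976942150497), np.float64(355.3056861940651))] 387.8651939811487
fixed v [-480.3 -457.  -433.6] u [355.4 387.7] z 101.32235600661579
((544.7114868164062, 223.65133666992188), (32.5061149597168, 48.08622741699219), 73.40118408203125)
jaw v [-480.3 -433.4] u [283.9 318.5]
bed z 49.44290175665799 v [-478.7 -435.2]
hand [282.5 315.2]
vise_bed 0.64 344.0319017380766 -454.60462421164664
jaw_face 0.94 319.2643846322283 -458.09971421506094
```

View pics/w3.png

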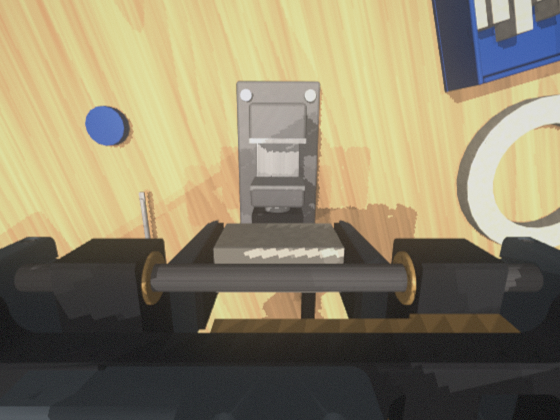

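Request:
{"method": "send_rows", "body": {
  "targets": [
    [[0,0,0,0.02,0.07,0,-0.2],[0,0,0,0.02,0.07,-0.05,-0.2],[0,0,0,0.0165,0.0525,-0.1,-0.2],[0,0,0,0,0,-0.1,-0.2],[0,0,0,0,0,-0.08,-0.2],[0,0,0,0,0,0,-0.2],[0,0,0,0,0,0,-0.2]]
  ]
}}

```text
time_s: 14.8
ee_pos: [535.9, 193.8, 122.6]
ee_rot: [-180.0, 0.0, 73.6]
force: [-0.9, -0.3, -0.1]
gripper_width: 65.7
gripper_force: 20.0
```

```bash
python3 - <<'E'
from h import *
for i in range(3):
    s=env.state(); p=s["ee_pos"]; print(s["time_s"],p,p[0]*.28903+p[1]*.95732,-p[0]*.95732+p[1]*.28903); optics.grab_frame("wrist")
E
```

```text
14.8 [535.89262911 193.81880526 122.55758219] 340.4356652450384 -457.0012824155121
14.85 [536.34579836 193.77071641 123.29821719] 340.5206083299471 -457.4490095269087
14.9 [536.5418979  193.62718128 123.74160726] 340.4398779350618 -457.67822549553176
```

Request:
{"method": "send_rows", "body": {
  "targets": [
    [[0,0,0,-0.005,-0.009,0,-0.2],[0,0,0,0,0,-0.03,-0.2],[0,0,0,0,0,-0.06,-0.2],[0,0,0,0,0,-0.06,-0.2],[0,0,0,0,0,-0.06,-0.2],[0,0,0,0,0,-0.05,-0.2],[0,0,0,0,0,-0.03,-0.2],[0,0,0,0,0,-0.01,-0.2],[0,0,0,0,0,0,-0.2]]
  ]
}}

```text
time_s: 15.85
ee_pos: [534.8, 191.1, 62.7]
ee_rot: [-180.0, 0.0, 73.5]
force: [0.1, -0.4, 0.0]
gripper_width: 66.0
gripper_force: 20.0
```

Request:
{"method": "send_rows", "body": {
  "targets": [
    [[0,0,0,0,0,-0.005,-0.2],[0,0,0,0,0,-0.005,-0.2],[0,0,0,0,0,0,-0.2]]
  ]
}}

```text
time_s: 16.15
ee_pos: [534.9, 191.2, 61.2]
ee_rot: [180.0, -0.0, 73.5]
force: [-0.6, -0.5, -0.2]
gripper_width: 65.8
gripper_force: 20.0
```

Request:
{"method": "send_rows", "body": {
  "targets": [
    [[0,0,0,0,0,-0.004,-0.2],[0,0,0,0,0,-0.004,-0.2],[0,0,0,0,0,0,-0.2]]
  ]
}}

```text
time_s: 16.45
ee_pos: [534.8, 191.2, 59.4]
ee_rot: [180.0, -0.0, 73.5]
force: [-0.2, -0.3, 0.1]
gripper_width: 65.6
gripper_force: 20.0
```

Request:
{"method": "send_rows", "body": {
  "targets": [
    [[0,0,0,0,0,-0.004,-0.2],[0,0,0,0,0,0,-0.2]]
  ]
}}

```text
time_s: 16.65
ee_pos: [534.9, 191.2, 59.4]
ee_rot: [180.0, -0.0, 73.5]
force: [-0.9, -1.3, 5.7]
gripper_width: 65.9
gripper_force: 20.0
```

Request:
{"method": "send_rows", "body": {
  "targets": [
    [[0,0,0,0,0,-0.003,-0.2],[0,0,0,0,0,0,-0.2]]
  ]
}}

```text
time_s: 16.85
ee_pos: [534.9, 191.2, 59.4]
ee_rot: [180.0, -0.0, 73.5]
force: [-3.0, -1.3, 8.6]
gripper_width: 66.0
gripper_force: 20.0
```

Request:
{"method": "send_rows", "body": {
  "targets": [
    [[0,0,0,0,0,0,-0.5],[0,0,0,0,0,0,-0.7],[0,0,0,0,0,0,-1],[0,0,0,0,0,0,-1],[0,0,0,0,0,0.05,-1],[0,0,0,0,0,0.1,-1],[0,0,0,0,0,0.15,-1],[0,0,0,0,0,0.2,-1],[0,0,0,-0.01,-0.1,0.05,-1],[0,0,0,-0.01,-0.1,0,-1],[0,0,0,0,0,0,-1]]
  ]
}}

```text
time_s: 17.95
ee_pos: [530.8, 149.6, 169.3]
ee_rot: [179.9, -0.0, 73.4]
force: [-0.5, 0.4, 0.9]
gripper_width: 91.2
gripper_force: 0.0
```

```bash
cat > v.py <<'E'
from h import *
import sys
np.set_printoptions(precision=1,suppress=True)
s=env.state(); print(s["time_s"],s["ee_pos"],s["ee_rot"],s["force"],s["gripper_width"])
c=cam("wrist"); P,D=optics.grab_frame("wrist"); cv2.imwrite(f"pics/{sys.argv[1]}.png",P[:,:,::-1])
p=cloud(c,D,np.ones_like(D,bool)); a=np.radians(73.2)
U=lambda p:(p[...,:2]@[np.cos(a),np.sin(a)],p[...,:2]@[-np.sin(a),np.cos(a)])
u,v=U(p)
S=(p[:,2]>86)&(p[:,2]<94)&(u>316)&(u<357)&(abs(v+457)<45)
if S.sum()>20: print("sample",S.sum(),np.percentile(u[S],[2,98]),np.percentile(v[S],[1,99]),cv2.minAreaRect(p[S][:,:2].astype(np.float32)),np.median(p[S,2]))
m=(p[:,2]>97)&(p[:,2]<107)&(abs(v+457)<22); us=np.sort(u[m]); g=np.nonzero(np.diff(us)>3)[0]
if len(us): print("tops",us[0],[(us[i],us[i+1]) for i in g],us[-1])
for r in optics.silhouettes("wrist","crank_grip")[:1]:
    q=cloud(c,D,r["mask"]); x,y=U(q); print("grip",r["conf"],len(q),np.percentile(x,[2,98]),np.percentile(y,[2,50,98]),"top",np.percentile(q[:,2],[5,50,90,95]))
E
python3 v.py w4
```

```text
17.95 [530.8 149.6 169.3] [179.9  -0.   73.4] [-0.5  0.4  0.9] 91.1766823110347
sample 2457 [318.5 348.5] [-490.1 -425.4] ((534.5661010742188, 186.93301391601562), (30.926963806152344, 65.91415405273438), 74.07402038574219) 89.39314916387627
tops 279.7144254940191 [(np.float64(281.61387629689466), np.float64(285.12471612401794)), (np.float64(285.12471612401794), np.float64(298.8700350478701)), (np.float64(318.73010066254955), np.float64(355.3976002394728))] 387.67306444927715
grip 0.73 394 [173.1 203.3] [-499.9 -491.8 -484.8] top [62.6 67.  68.4 68.8]
```

View pics/w4.png

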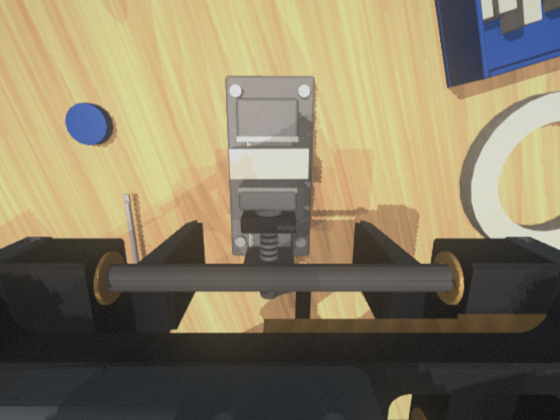

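Request:
{"method": "send_rows", "body": {
  "targets": [
    [[0,0,0,-0.013,-0.16,0,0],[0,0,0,-0.013,-0.16,0,0],[0,0,0,-0.013,-0.16,0,0],[0,0,0,-0.015,-0.165,0,0],[0,0,0,0,0,-0.12,0],[0,0,0,0,0,-0.12,0],[0,0,0,0,0,-0.12,0],[0,0,0,0,0,0,0],[0,0,0,0,0,0,0]]
  ]
}}

```text
time_s: 18.95
ee_pos: [520.3, 22.8, 96.0]
ee_rot: [-180.0, -0.0, 73.6]
force: [1.1, -0.2, -0.1]
gripper_width: 45.3
gripper_force: 0.0
```

```bash
python3 v.py w5
```

```text
18.95 [520.3  22.8  96. ] [-180.    -0.    73.6] [ 1.1 -0.2 -0.1] 45.26892452965029
tops 162.27740521731727 [(np.float64(188.67958602559273), np.float64(225.9890301141721)), (np.float64(245.67301113214114), np.float64(278.24730448158954)), (np.float64(289.26656782654794), np.float64(297.9756304824184))] 302.29291299539614
grip 0.79 1676 [148.1 202.7] [-499.8 -492.2 -484.9] top [62.4 67.  68.3 68.6]
```

View pics/w5.png

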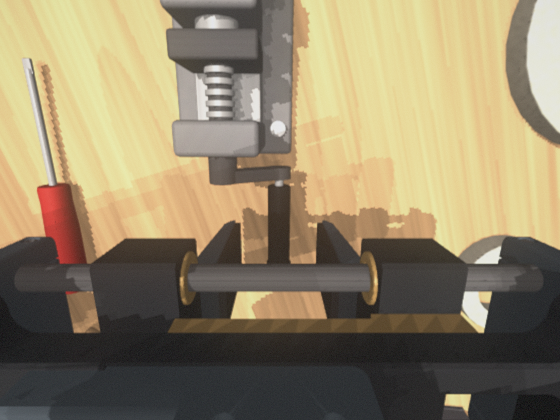

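Request:
{"method": "send_rows", "body": {
  "targets": [
    [[0,0,0,0,0,-0.1,0],[0,0,0,0,0,-0.1,0],[0,0,0,0,0,-0.072,0],[0,0,0,0,0,0,0.3],[0,0,0,0,0,0,0.8],[0,0,0,0,0,0,0.9],[0,0,0,0,0,0,0.9],[0,0,0,0,0,0,0.9]]
  ]
}}

```text
time_s: 19.85
ee_pos: [519.9, 22.5, 42.3]
ee_rot: [180.0, -0.0, 73.5]
force: [-1.5, 1.1, 2.3]
gripper_width: 15.2
gripper_force: 20.0
```

```bash
python3 v.py w6; python3 - <<'E'
import numpy as np
# steps for circle: position (w = -y offset, z), per 15 deg; world dir of -y = (.957,-.289)
for n,d in ((120,15),):
    for k in range(24):
        a=np.radians(n+d*k);b=np.radians(n+d*(k+1))
        dw=40*(np.sin(b)-np.sin(a));dz=40*(np.cos(b)-np.cos(a))
        print(n+d*k,[0,0,0]+[round(x,4) for x in (dw*.958/200,-dw*.286/200,dz/200)])
E
```

```text
19.85 [519.9  22.5  42.3] [180.   -0.   73.5] [-1.5  1.1  2.3] 15.222273217005378
tops 187.97013362867335 [(np.float64(188.48776352194935), np.float64(226.12573665962597)), (np.float64(245.84702273521177), np.float64(277.76309747567683))] 283.65751397249977
grip 0.8 2322 [143.4 203. ] [-499.5 -492.2 -484.6] top [62.  66.8 68.2 68.5]
120 [0, 0, 0, np.float64(-0.0304), np.float64(0.0091), np.float64(-0.0414)]
135 [0, 0, 0, np.float64(-0.0397), np.float64(0.0118), np.float64(-0.0318)]
150 [0, 0, 0, np.float64(-0.0462), np.float64(0.0138), np.float64(-0.02)]
165 [0, 0, 0, np.float64(-0.0496), np.float64(0.0148), np.float64(-0.0068)]
180 [0, 0, 0, np.float64(-0.0496), np.float64(0.0148), np.float64(0.0068)]
195 [0, 0, 0, np.float64(-0.0462), np.float64(0.0138), np.float64(0.02)]
210 [0, 0, 0, np.float64(-0.0397), np.float64(0.0118), np.float64(0.0318)]
225 [0, 0, 0, np.float64(-0.0304), np.float64(0.0091), np.float64(0.0414)]
240 [0, 0, 0, np.float64(-0.0191), np.float64(0.0057), np.float64(0.0482)]
255 [0, 0, 0, np.float64(-0.0065), np.float64(0.0019), np.float64(0.0518)]
270 [0, 0, 0, n
[... 338 characters left out ...]
, np.float64(0.02)]
345 [0, 0, 0, np.float64(0.0496), np.float64(-0.0148), np.float64(0.0068)]
360 [0, 0, 0, np.float64(0.0496), np.float64(-0.0148), np.float64(-0.0068)]
375 [0, 0, 0, np.float64(0.0462), np.float64(-0.0138), np.float64(-0.02)]
390 [0, 0, 0, np.float64(0.0397), np.float64(-0.0118), np.float64(-0.0318)]
405 [0, 0, 0, np.float64(0.0304), np.float64(-0.0091), np.float64(-0.0414)]
420 [0, 0, 0, np.float64(0.0191), np.float64(-0.0057), np.float64(-0.0482)]
435 [0, 0, 0, np.float64(0.0065), np.float64(-0.0019), np.float64(-0.0518)]
450 [0, 0, 0, np.float64(-0.0065), np.float64(0.0019), np.float64(-0.0518)]
465 [0, 0, 0, np.float64(-0.0191), np.float64(0.0057), np.float64(-0.0482)]
```

Request:
{"method": "send_rows", "body": {
  "targets": [
    [[0,0,0,-0.03,0.009,-0.041,0.9],[0,0,0,-0.04,0.012,-0.032,0.9],[0,0,0,-0.046,0.014,-0.02,0.9],[0,0,0,-0.05,0.015,-0.007,0.9],[0,0,0,0,0,0,0.9]]
  ]
}}

```text
time_s: 20.45
ee_pos: [485.7, 32.7, 21.7]
ee_rot: [-180.0, -0.0, 73.5]
force: [-1.4, 3.6, 2.2]
gripper_width: 15.5
gripper_force: 20.0
```

Request:
{"method": "send_rows", "body": {
  "targets": [
    [[0,0,0,-0.05,0.015,0.007,0.9],[0,0,0,-0.046,0.014,0.02,0.9],[0,0,0,-0.04,0.012,0.032,0.9],[0,0,0,-0.03,0.009,0.041,0.9],[0,0,0,-0.019,0.006,0.048,0.9],[0,0,0,-0.0065,0.002,0.052,0.9],[0,0,0,0,0,0,0.9]]
  ]
}}

```text
time_s: 21.15
ee_pos: [448.1, 44.0, 63.2]
ee_rot: [180.0, -0.0, 73.5]
force: [-0.7, 1.9, 2.0]
gripper_width: 15.6
gripper_force: 20.0
```

Request:
{"method": "send_rows", "body": {
  "targets": [
    [[0,0,0,0.0065,-0.002,0.052,0.9],[0,0,0,0.019,-0.006,0.048,0.9],[0,0,0,0.03,-0.009,0.041,0.9],[0,0,0,0.04,-0.012,0.032,0.9],[0,0,0,0.046,-0.014,0.02,0.9],[0,0,0,0.05,-0.015,0.007,0.9],[0,0,0,0.05,-0.015,-0.007,0.9],[0,0,0,0.046,-0.014,-0.02,0.9],[0,0,0,0.04,-0.012,-0.032,0.9],[0,0,0,0.03,-0.009,-0.041,0.9],[0,0,0,0.019,-0.006,-0.048,0.9],[0,0,0,0.0065,-0.002,-0.052,0.9]]
  ]
}}

```text
time_s: 22.35
ee_pos: [524.6, 20.9, 61.6]
ee_rot: [-179.8, -0.0, 73.5]
force: [-3.1, 6.6, 2.1]
gripper_width: 15.4
gripper_force: 20.0
```

```bash
python3 v.py w7
```

```text
22.35 [524.6  20.9  61.6] [-179.8   -0.    73.5] [-3.1  6.6  2.1] 15.411081817759234
tops 226.20392769046418 [(np.float64(245.8393965749232), np.float64(284.17526422638474))] 290.3892916612266
grip 0.2 28603 [153.5 310.6] [-501.8 -468.9 -417.4] top [18.6 84.8 99.  99.5]
```

Request:
{"method": "send_rows", "body": {
  "targets": [
    [[0,0,0,-0.0065,0.002,-0.052,0.9],[0,0,0,-0.019,0.006,-0.048,0.9],[0,0,0,-0.03,0.009,-0.041,0.9],[0,0,0,-0.04,0.012,-0.032,0.9],[0,0,0,-0.046,0.014,-0.02,0.9],[0,0,0,-0.05,0.015,-0.007,0.9],[0,0,0,-0.05,0.015,0.007,0.9],[0,0,0,-0.046,0.014,0.02,0.9],[0,0,0,-0.04,0.012,0.032,0.9],[0,0,0,-0.03,0.009,0.041,0.9],[0,0,0,-0.019,0.006,0.048,0.9],[0,0,0,-0.0065,0.002,0.052,0.9]]
  ]
}}

```text
time_s: 23.65
ee_pos: [448.0, 44.0, 61.8]
ee_rot: [-180.0, -0.0, 73.5]
force: [4.7, 3.0, -4.6]
gripper_width: 15.5
gripper_force: 20.0
```

Request:
{"method": "send_rows", "body": {
  "targets": [
    [[0,0,0,0.0065,-0.002,0.052,0.9],[0,0,0,0.019,-0.006,0.048,0.9],[0,0,0,0.03,-0.009,0.041,0.9],[0,0,0,0.04,-0.012,0.032,0.9],[0,0,0,0.046,-0.014,0.02,0.9],[0,0,0,0.05,-0.015,0.007,0.9],[0,0,0,0,0,0,0.9]]
  ]
}}

```text
time_s: 24.35
ee_pos: [486.9, 32.2, 101.6]
ee_rot: [-180.0, -0.0, 73.5]
force: [1.8, 3.7, -0.3]
gripper_width: 15.5
gripper_force: 20.0
```

```bash
python3 v.py w8; python3 - <<'E'
from h import *
np.set_printoptions(precision=1,suppress=True)
a=np.radians(73.2)
for n in ("top","scene"):
    c=cam(n); P,D=optics.grab_frame(n); p=cloud(c,D,np.ones_like(D,bool))
    u=p[:,:2]@[np.cos(a),np.sin(a)]; v=p[:,:2]@[-np.sin(a),np.cos(a)]
    S=(p[:,2]>85)&(p[:,2]<95)&(u>310)&(u<362)&(abs(v+457)<45)&(abs(v+457)>5)
    print(n,S.sum(),np.percentile(u[S],[2,98]),np.percentile(v[S],[1,99]))
    m=(p[:,2]>97)&(p[:,2]<107)&(abs(v+457)<18)&(u>255); us=np.sort(u[m]); g=np.nonzero(np.diff(us)>3)[0]
    print(us[0],[(us[i],us[i+1]) for i in g],us[-1])
E
```

```text
24.35 [486.9  32.2 101.6] [-180.    -0.    73.5] [ 1.8  3.7 -0.3] 15.494572742586287
tops 185.87843492660735 [(np.float64(188.57805340661827), np.float64(214.88998266016213)), (np.float64(216.15276826104383), np.float64(226.28159447212622)), (np.float64(245.9209607842588), np.float64(289.75838254449997))] 302.2102245221274
grip 0.67 2497 [142.7 203. ] [-465.6 -457.8 -449.8] top [120.1 126.  127.6 128. ]
top 275 [314.5 357.3] [-489.1 -424.3]
312.02320554733006 [(np.float64(332.79931026462685), np.float64(355.92247094242055))] 389.34377959736827
scene 261 [310.6 357.9] [-492.  -425.6]
288.6609935117189 [(np.float64(300.5387337917085), np.float64(308.92724181309615)), (np.float64(331.82286662422683), np.float64(353.91022742081725))] 386.94750020563396
```

Request:
{"method": "send_rows", "body": {
  "targets": [
    [[0,0,0,0.05,-0.015,-0.007,0.9],[0,0,0,0.046,-0.014,-0.02,0.9],[0,0,0,0.04,-0.012,-0.032,0.9],[0,0,0,0.03,-0.009,-0.041,0.9],[0,0,0,0.019,-0.006,-0.048,0.9],[0,0,0,0.0065,-0.002,-0.052,0.9],[0,0,0,-0.0065,0.002,-0.052,0.9],[0,0,0,-0.019,0.006,-0.048,0.9],[0,0,0,-0.03,0.009,-0.041,0.9],[0,0,0,-0.04,0.012,-0.032,0.9],[0,0,0,0,0,0,0.9],[0,0,0,0,0,0,0.9]]
  ]
}}

```text
time_s: 25.75
ee_pos: [504.5, 27.0, 26.5]
ee_rot: [-179.8, 0.0, 73.5]
force: [-0.7, 6.5, -1.0]
gripper_width: 15.6
gripper_force: 20.0
```

```bash
python3 v.py w9
```

```text
25.75 [504.5  27.   26.5] [-179.8    0.    73.5] [-0.7  6.5 -1. ] 15.627363171671824
tops 172.8682959606313 [(np.float64(188.35297344341183), np.float64(226.12989006452867))] 245.9700308180554
grip 0.7 2331 [143. 203.] [-483.4 -476.1 -468.6] top [46.5 50.9 52.3 52.6]
```

Request:
{"method": "send_rows", "body": {
  "targets": [
    [[0,0,0,0,0,0,0.5],[0,0,0,0,0,0,0],[0,0,0,0,0,0,0],[0,0,0,0,0,0,0],[0,0,0,0,0,0.1,0],[0,0,0,0,0,0.2,0],[0,0,0,0,0,0.2,0],[0,0,0,0,0,0.2,0],[0,0,0,0.03,0.15,0.05,0],[0,0,0,0.03,0.15,0,0],[0,0,0,0.03,0.15,0,0],[0,0,0,0,0,0,0]]
  ]
}}

```text
time_s: 27.05
ee_pos: [524.6, 118.8, 177.0]
ee_rot: [180.0, -0.1, 73.7]
force: [-0.1, -0.4, 0.1]
gripper_width: 45.9
gripper_force: 0.0
```

```bash
python3 v.py w10; python3 b.py; python3 - <<'E'
import cv2
from h import *
P,D=optics.grab_frame("scene"); b=P[110:370,120:400,::-1]
cv2.imwrite('pics/s2.png',cv2.resize(b,None,fx=2.3,fy=2.3,interpolation=cv2.INTER_CUBIC))
E
```

```text
27.05 [524.6 118.8 177. ] [180.   -0.1  73.7] [-0.1 -0.4  0.1] 45.89743219235674
sample 2491 [331.4 355.3] [-490.1 -425.4] ((537.3157958984375, 196.216796875), (24.758678436279297, 66.25314331054688), 73.6785659790039) 89.44279898224534
tops 226.69655468064795 [(np.float64(246.2950770230671), np.float64(299.0407376639768)), (np.float64(299.75645158798227), np.float64(304.99869662909174)), (np.float64(305.8464047288096), np.float64(310.8312248394219)), (np.float64(330.897104115483), np.float64(355.2548205147079))] 387.91244238099733
grip 0.72 310 [142.4 203.1] [-484.4 -476.3 -468.5] top [47.1 50.9 52.6 53.1]
sample_mid none
top thin_sample_mid 0.78 207 zmed 44.77322880158272 rect [ 527.8 -249.5] [66.  16.6] 64.82853698730469 mean [ 528.  -248.9   44.7]
top rack 0.61 450 zmed 47.125535724534814 rect [ 557.6 -262.3] [ 82.3 170.6] 67.57777404785156 mean [ 555.7 -262.8   47. ]
top vise 0.94 179 zmed 100.31275828117464 rect [505.1  95.7] [19.9 47.8] 73.59833526611328 mean [506.5  93.8 100.3]
top crank_grip 0.69 166 zmed 51.913001922543856 rect [505.5  29.9] [59.6 15.8] 74.29106903076172 mean [505.2  30.1  51.7]
```

View pics/w10.png

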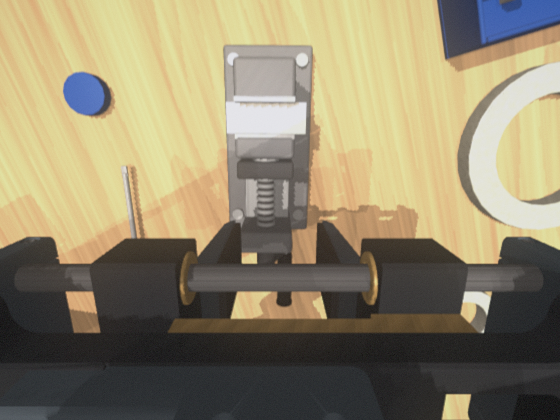

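View pics/s2.png

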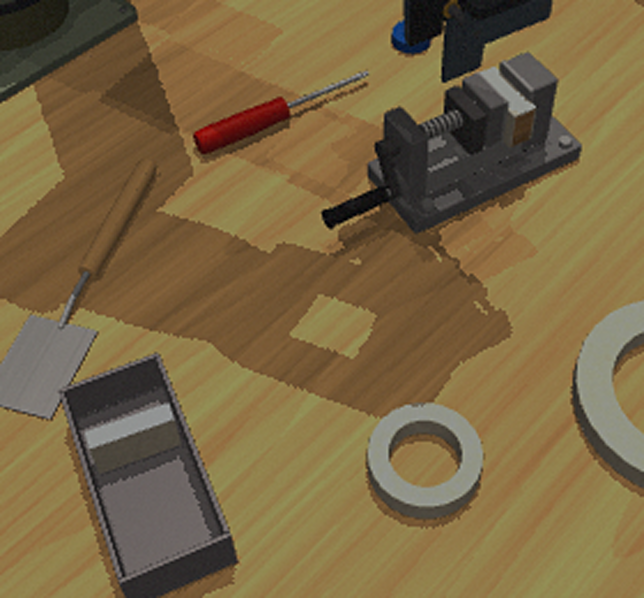

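The pictures show the white sample clamped between the jaws at wrist pixel (265,118), its ends sticking out evenly (v -490 to -425 around -457). The crank is at about 872°, and the thin sample still stands in the rack. The arm is clear of everything.

```bash
python3 -c "
from workcell import env
print(env.job_done())"
```

```text
the job is handed in; nothing more can be done
None
```

The thicker sample is clamped in the vise, banded edge up and centred to within about 1 mm, with the crank about half a turn past contact; the thin sample still stands in the rack, and the job was handed in at about 27 s with no verdict shown.

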